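# Nest the serving cups and hold the egg over them with tongs

## Task

Make up the insulated egg server on the worktop: nest the three stoneware cups in size order (blue cup in terracotta cup, white cup in blue cup, each fully down and level). Then take the tongs out of their caddy, close them on the brown egg in the wooden egg cup, lift it out and bring it over the white cup without touching the egg with the fingers or disturbing the honey jar and salt shaker. Finish while still holding the egg in the tongs, a few centimetres straight above the white cup, ready to be lowered in: do not put it down or let go.

Things in the scene. Friction and masses are not known exactly. Their poses are not given: they have to be found in the camera images.
- cup_large: Large cup, terracotta red-brown, loose, 0.35 kg, open at the top. 50 mm tall, 78 mm outer diameter at the rim (72 at the foot), wall 3 mm, floor 12 mm thick. Origin: centre of the underside, z up.
- cup_medium: Medium cup, blue ceramic, loose, 0.14 kg. 50 mm tall, 65 mm outer diameter at the rim (59 at the foot), wall 3 mm, floor 12 mm thick. Fits into the large cup with about 3.5 mm play all round and then stands 12 mm proud of its rim. Origin: centre of the underside, z up.
- cup_small: Small cup, white ceramic, loose, 0.10 kg. 50 mm tall, 52 mm outer diameter at the rim (46 at the foot), wall 2.5 mm, floor 12 mm thick. Fits into the medium cup with 3.5 mm play all round, standing 12 mm proud. Grip cups across the top 8 mm only, so that the fingertips stay above the outer cup's rim. The nested set is 74 mm tall. Origin: centre of the underside, z up.
- tongs: Spring-open scissor tongs, red grips and jaw pads, 0.10 kg, standing upright in the caddy, jaws down. Origin at the pivot pin, about 70 mm above the worktop at the start; local z up along the tongs, local y the direction in which handles and jaws close. Start yaw 70 to 110 degrees. Pivot to handle tops 71 mm, to foot 66 mm.
- tongs_grip (a point): Where to grip: midway between the red handle plates, 55 mm above the pivot. Plates 24 mm wide (x), 36 mm high, centred 52 mm above the pivot when open, 62 mm over their outer faces; squeeze them along y to close the jaws. Spring: about 3 N a side starts closing, about 6 N (45 mm) brings jaws to egg. At 55 mm the tongs can be carried with jaws clear of the egg; 20 N or more holds the egg firmly.
- tongs_jaw (a point): Midway between the jaw pads, 62 mm below the pivot: bring it to the egg centre. Pads 14 mm high, in shallow Vs, centred on this point when closed on the egg and 4 mm higher when open; lowest edge 66 mm below the pivot open, 69 mm closed; jaws 33 mm wide along x; open 73 mm over all along y, about 55 mm clear for the egg. Each mm that the handles come together closes the jaws by about 1.1 mm.
- tongs_a (a joint): Angle of one tongs arm, rad: 0 fully open (as standing in the caddy), grows as the tongs are squeezed; about 0.15 on the egg, 0.3 at the stop. The other arm mirrors it.
- caddy: Grey open-topped box in which the tongs stand, fixed: 46 mm (local x) by 92 mm (local y) by 50 mm tall, walls and floor 4 mm. Origin: centre of the underside.
- egg: Brown egg, loose, 55 g, 42 mm diameter and 52 mm long, standing on its blunt end in the egg cup. Origin: the middle of its blunt end, long axis z.
- egg_center (a point): Centre of the egg's widest part (radius 21 mm), 21 mm from the blunt end and 31 mm below the tip; about 37 mm above the worktop at the start.
- egg_cup: Low wooden egg cup, fixed, 48 mm diameter foot, rim 41 mm outer diameter, 25 mm high; the egg's widest part stands about 12 mm above its rim. Origin: centre of the underside.
- honey: Bystander: jar of honey with a dark lid, 65 mm diameter, 86 mm tall. Origin: centre of the underside. Leave alone.
- salt_shaker: Bystander: glass salt shaker with a grey top, 44 mm diameter, 90 mm tall. Origin: centre of the underside. Leave alone.
Not all that is in view belongs to the job. Of the things shaped like the egg_cup, the wooden one is meant.

How it is judged:
On the way, in this order (a step that is already met when the one before it is completed fails the run):
1. The white cup sits in the blue cup and the blue cup in the terracotta cup, all level and let go (z of cup_medium in the frame of cup_large between 0.008 and 0.016 m and z of cup_small in the frame of cup_medium between 0.008 and 0.016 m and horizontal distance between cup_medium and cup_large below 0.008 m and horizontal distance between cup_small and cup_medium below 0.008 m and angle between each of cup_large, cup_medium, cup_small's own z axis and vertical below 0.1 rad and height (world z) of cup_large below 0.006 m and linear speed of each of cup_large, cup_medium, cup_small below 0.03 m/s and contact force between each of cup_medium, cup_small and the fingers below 0.05 N), for 0.2 s.
2. The egg is lifted out of the egg cup in the tongs (contact force between egg and tongs above 0.5 N and contact force between egg and egg_cup below 0.05 N and contact force between egg and the fingers below 0.05 N and contact force between tongs and the fingers above 1 N and height (world z) of egg_center above 0.065 m), for 0.2 s.
At the end, for the whole second after the job is handed in: Cups nested (each inner one 8-16 mm up, within 8 mm of concentric and 0.1 rad of level) and at rest; egg held still by the tongs (> 0.5 N), tongs by the fingers (> 1 N); egg's widest part > 105 mm up, within 25 mm of straight over the white cup, touching no finger or cup (z of cup_medium in the frame of cup_large between 0.008 and 0.016 m and z of cup_small in the frame of cup_medium between 0.008 and 0.016 m and horizontal distance between cup_medium and cup_large below 0.008 m and horizontal distance between cup_small and cup_medium below 0.008 m and angle between each of cup_large, cup_medium, cup_small's own z axis and vertical below 0.1 rad and height (world z) of cup_large below 0.006 m and linear speed of each of cup_large, cup_medium, cup_small, egg below 0.03 m/s and contact force between egg and tongs above 0.5 N and contact force between egg and egg_cup below 0.05 N and contact force between egg and the fingers below 0.05 N and contact force between tongs and the fingers above 1 N and height (world z) of egg_center above 0.105 m and horizontal distance between egg_center and cup_small below 0.025 m and contact force between each of egg, tongs and cup_small below 0.05 N); the arm keeps its last pose, push and grip.
It fails at once if The honey jar or the salt shaker is pushed over 30 mm or knocked over (distance of any of honey, salt_shaker from where it was at the start of the episode above 0.03 m or angle between any of honey, salt_shaker's own z axis and vertical above 0.5 rad).
It fails at once if The fingers touch the egg (contact force between egg and the fingers above 0.3 N).
It also fails if it takes over 67 s, if anything falls off the work surface, if the arm or the gripper's body presses on something with over 40 N, if the wrist force passes 120 N, or if a joint passes its speed limit or range.

## Robot

A 6-joint arm with a two-finger parallel gripper is mounted at the origin on a cart in front of the work surface, level with it; the furniture and walls round the work are solid. World frame = base frame: x ahead of the robot, y to its left, z up, the work surface at z = 0. Lengths are in m, angles in rad, forces in N, time in s.
With the tool pointing down it reaches from about 0.325 to 0.775 m from the base axis. Payload 5.5 kg.
Tool frame: the origin (TCP) lies between the finger pads; the fingertips stand 8 mm ahead of it and the grasp point (between the pads) lies 11 mm behind it (tcp_to_tips is the distance from the TCP to the fingertips, in m); z points along the fingers, y is the line along which they close (so a half turn about z gives the same grasp; the last joint's range is limited). The gripper opens to 88 mm and grips with 3 to 60 N. Pads are 20 mm wide; open, the fingers measure 115 mm over their backs; the gripper's body (75 mm by 178 mm) begins 61 mm behind the grasp point.
Start: joints at [-1.191, 0.091, 1.231, -0, 1.82, -0.057], TCP at [0.254, -0.544, 0.231] pointing down, gripper open.
Joint ranges: [-2.87, 2.87], [-0.86, 2.18], [0.17, 2.46], [-1.51, 4.65], [0.06, 2.69], [-2.65, 2.65]. Speed limits (rad/s): [2.57, 2.57, 3.01, 3.14, 3.14, 3.14].

## Interface

Orientations are given as a unit quaternion [w, x, y, z].
In Python, from bench import * gives the robot as it stands. Calls block until the motion is done:
- move_to(position, orientation): joint-space move of the TCP to a pose.
- move_l(position, speed=0.15, orientation=None): straight line of the TCP; orientation=None keeps the orientation; speed is the mean speed in m/s.
- movej(angles): joint-space move.
- gripper_open() and close(): open the fingers fully, or close them until they stop; the grip force is fixed at half the most.
- hold(seconds).
- inverse_kinematics(position, orientation): joint angles nearest the present ones, or None.
- state(): the state.
- get_image(name): name is "scene" or "top" or "wrist"; returns a dict with "frame" (384x512x3 uint8, blue, green, red), "depth" (384x512 float32, m along the optical axis (not along the pixel's ray), 0 where there is no reading), "camera_matrix" (3x3 intrinsics, pixels), "view" (4x4, takes a point from world to camera coordinates). Camera axes: x right, y up, looking along -z (the intrinsics and any distortion apply to the point x, -y, -z); pixel columns grow to the right and rows downward; lengths in m; the calibration is good to about 2 mm. A picture is of the moment at which its call begins.
A pose or a line that the arm cannot do raises IKError and nothing moves.
- job_done(): hands the job in; it is judged then, once.
The state is a dict: "time": time; "joint_pos": joint angles; "dq": joint speeds; "joint_torque": joint torques, N m; "ee_pos": TCP position; "ee_rot": TCP orientation; "ft_force": force on the tool from outside, world axes, zero at the start; "moment": the same for the moment, N m; "finger_gap": finger opening in m; "finger_force": force on a finger pad.
Only numpy, scipy, OpenCV 4.12 (cv2) and the standard library are available. Lean on these libraries where they do the work, as an engineer would, in place of code of your own. Each camera call takes 0.05 s, during which the arm holds its last target. There are 200 camera calls.

## Working session

There is one attempt and no reset: what is moved stays moved. The work goes in short steps, each a Python script; the robot and the scene stay as the last script left them, time stands still between calls to the robot, and variables do not carry over. Pictures are saved under pics/ and viewed, at most 10 in all, crops included, and the job is handed in when it is done.

```bash
ls; mkdir -p pics; python3 - <<'E'
from bench import *
import cv2,numpy as np
s=state();print(s)
for n in("scene","top"):
    d=get_image(n);np.savez(f"{n}0.npz",**d);cv2.imwrite(f"pics/{n}0.png",d["frame"])
    print(n,d["camera_matrix"].tolist(),d["view"].round(3).tolist(),[k for k in d])
a=np.hstack([cv2.imread("pics/scene0.png"),cv2.imread("pics/top0.png")])
E
```

```text
pics
{'time': 0.0, 'joint_pos': array([-1.19071144e+00,  9.18225231e-02,  1.23184376e+00,  1.75778765e-05,
        1.81980325e+00, -5.66708644e-02]), 'dq': array([-0.0008541 , -0.00046819,  0.00109784,  0.00157494,  0.00076806,
        0.00030244]), 'joint_torque': array([ 3.82542246e-03, -4.46439493e+01, -4.06443679e+01,  6.98637217e-02,
        2.93633854e-02, -1.38787618e-04]), 'ee_pos': array([ 0.25371853, -0.5434124 ,  0.22955241]), 'ee_rot': array([-9.27569650e-04,  9.76249264e-01,  2.16648320e-01, -1.42683230e-04]), 'ft_force': array([0.13735739, 0.78872108, 0.47964885]), 'moment': array([0.01027538, 0.01193261, 0.00112626]), 'finger_force': 0.0, 'finger_gap': 0.08775652193042781}
scene [[493.14960914330936, 0.0, 254.3093907431187], [0.0, 493.14960914330936, 191.30917301116065], [0.0, 0.0, 1.0]] [[-0.676, -0.737, 0.007, 0.328], [0.59, -0.536, 0.604, -0.413], [-0.442, 0.412, 0.797, -0.943], [0.0, 0.0, 0.0, 1.0]] ['frame', 'depth', 'camera_matrix', 'view']
top [[361.334487344691, 0.0, 260.76821078163675], [0.0, 361.334487344691, 190.11137519520832], [0.0, 0.0, 1.0]] [[0.012, -1.0, -0.002, -0.085], [0.991, 0.012, 0.137, -0.582], [-0.137, -0.004, 0.991, -0.87], [0.0, 0.0, 0.0, 1.0]] ['frame', 'depth', 'camera_matrix', 'view']
```

View pics/scene0.png

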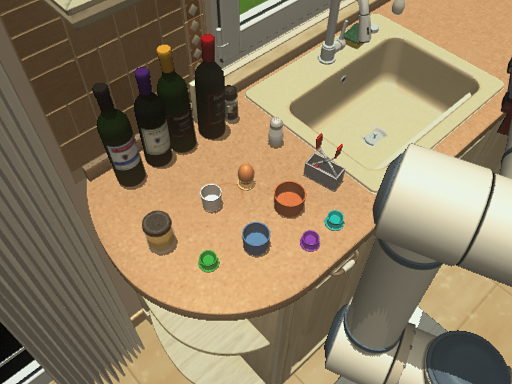

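View pics/top0.png

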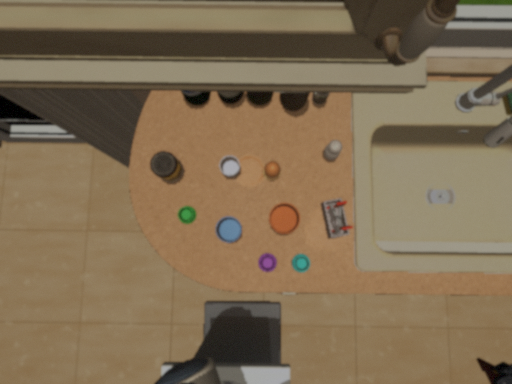

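Candidates, as scene/top pixels:
- **Egg:** brown egg in the wooden cup (246,175)/(272,170).
- **Egg-cup decoys:** green (208,261)/(187,215), purple (311,240)/(267,262), teal (335,219)/(301,263).
- **Cups:** terracotta (289,199)/(284,219), blue (256,238)/(229,230), white (211,198)/(230,167).
- **Tongs:** in the grey caddy (324,172)/(336,218).
- **Bystanders:** honey (157,231)/(166,166), salt (276,131)/(332,150).

I choose the wooden egg cup at (246,185). Next I measure positions by masks.

```bash
cat > h.py <<'E'
import numpy as np,cv2
from scipy.optimize import least_squares
def cloud(d):
    K,V=d["camera_matrix"],d["view"];z=d["depth"].astype(float)
    v,u=np.indices(z.shape)
    c=np.stack([(u-K[0,2])/K[0,0]*z,-(v-K[1,2])/K[1,1]*z,-z],-1)
    return (c-V[:3,3])@V[:3,:3]          # R^T (c-t)
def ray(d,u,v):
    K,V=d["camera_matrix"],d["view"]
    r=V[:3,:3].T@np.array([(u-K[0,2])/K[0,0],-(v-K[1,2])/K[1,1],-1]);return -V[:3,:3].T@V[:3,3],r/np.linalg.norm(r)
def plane(d,u,v,z):
    o,r=ray(d,u,v);return o+r*(z-o[2])/r[2]
def tri(a,b):
    (o1,r1),(o2,r2)=a,b
    t=np.linalg.lstsq(np.stack([r1,-r2],1),o2-o1,rcond=None)[0]
    p,q=o1+t[0]*r1,o2+t[1]*r2;return (p+q)/2,np.linalg.norm(p-q)
def circ(p,r=None):
    f=lambda x:np.hypot(p[:,0]-x[0],p[:,1]-x[1])-(x[2] if r is None else r)
    x=least_squares(f,[*p[:,:2].mean(0),.03],loss="soft_l1",f_scale=.001).x;return x
E
python3 - <<'E'
from h import *
win={"scene":dict(L=(289,199,24),M=(256,238,22),S=(211,198,18),egg=(246,173,14),cad=(324,165,34),honey=(157,230,28),salt=(276,131,18)),
"top":dict(L=(284,219,22),M=(229,230,20),S=(230,167,17),egg=(272,169,14),cad=(336,218,26),honey=(166,166,24),salt=(332,150,16))}
for n in win:
    d=np.load(n+"0.npz");P=cloud(d);f=d["frame"]
    print(n,"table z",[P[y,x,2].round(4) for x,y in ([(230,290),(270,290)] if n=="scene" else [(260,130),(200,250)])])
    for k,(u,v,r) in win[n].items():
        p=P[v-r:v+r,u-r:u+r].reshape(-1,3);q=p[(p[:,2]>.006)&(p[:,2]<.2)]
        zt=np.percentile(q[:,2],98);t=q[q[:,2]>zt-.005]
        print(k,"zmax %.3f"%zt,"top circ",circ(t).round(4),"mid",t.mean(0).round(3),len(t))
        if k=="cad":
            hs=cv2.cvtColor(f,cv2.COLOR_BGR2HSV)[v-r:v+r,u-r:u+r].reshape(-1,3)
            m=((hs[:,0]<8)|(hs[:,0]>172))&(hs[:,1]>150)&(p[:,2]>.08)
            rr=p[m].astype(np.float32);_,l,c=cv2.kmeans(rr,2,None,(3,20,1e-5),3,0);print("red",c,[np.sum(l==i) for i in(0,1)])
E
```

```text
scene table z [np.float64(-0.001), np.float64(0.0021)]
L zmax 0.052 top circ [ 0.5121 -0.1396  0.037 ] mid [ 0.514 -0.14   0.05 ] 132
M zmax 0.053 top circ [ 0.4832 -0.0023  0.0306] mid [ 0.485 -0.003  0.05 ] 119
S zmax 0.052 top circ [ 0.6431 -0.0015  0.0245] mid [ 0.644 -0.001  0.05 ] 86
egg zmax 0.068 top circ [ 0.6344 -0.1078  0.0072] mid [ 0.635 -0.108  0.066] 42
cad zmax 0.135 top circ [ 0.5145 -0.2679  0.029 ] mid [ 0.518 -0.266  0.137] 59
red [[ 0.04854141  0.40905076  0.9982884 ]
 [ 0.51931274 -0.2624383   0.13018002]] [np.int64(2), np.int64(97)]
honey zmax 0.089 top circ [0.6369 0.1561 0.0232] mid [0.637 0.156 0.086] 508
salt zmax 0.089 top circ [ 0.6865 -0.2617  0.0095] mid [ 0.685 -0.26   0.088] 64
top table z [np.float64(-0.0003), np.float64(0.0013)]
L zmax 0.052 top circ [ 0.5121 -0.1363  0.0371] mid [ 0.513 -0.137  0.051] 122
M zmax 0.053 top circ [0.4831 0.001  0.0306] mid [0.484 0.003 0.051] 96
S zmax 0.052 top circ [0.6427 0.002  0.0243] mid [0.645 0.004 0.051] 66
egg zmax 0.069 top circ [ 0.6364 -0.106   0.008 ] mid [ 0.636 -0.106  0.066] 65
cad zmax 0.139 top circ [ 0.5149 -0.2645  0.0289] mid [ 0.517 -0.264  0.139] 60
red [[ 0.54204154 -0.2582045   0.13873313]
 [ 0.48830798 -0.2694381   0.13678992]] [np.int64(27), np.int64(27)]
honey zmax 0.089 top circ [0.637  0.159  0.0228] mid [0.638 0.159 0.087] 505
salt zmax 0.090 top circ [ 0.6867 -0.2583  0.0094] mid [ 0.686 -0.258  0.088] 92
```

```bash
cat >> h.py <<'E'
def qd(psi):
    "tool down, tool y along world direction psi (rad, from x)"
    a=(psi+np.pi/2)/2;return [0,float(np.cos(a)),float(np.sin(a)),0]
E
python3 - <<'E'
from bench import *
from h import *
for i,(p,psi) in enumerate([((.50,-.07,.30),0.),((.47,-.17,.30),0.)]):
    print([ (k,inverse_kinematics(p,qd(x)).round(2)) for k,x in ((0,0.),(1,np.pi),(2,-np.pi)) if inverse_kinematics(p,qd(x)) is not None])
    move_to(p,qd(psi)); 
    d=get_image("wrist");np.savez(f"w{i}.npz",**d);cv2.imwrite(f"pics/w{i}.png",d["frame"])
    V=d["view"];print(-V[:3,:3].T@V[:3,3],V[2,:3],d["camera_matrix"][0,0],state()["time"],state()["ee_pos"])
cv2.imwrite("pics/w.png",cv2.resize(np.vstack([cv2.imread(f"pics/w{i}.png") for i in(0,1)]),(400,600)))
E
```

```text
[(0, array([-0.21, -0.14,  1.33, -0.  ,  1.95, -0.21]))]
[ 0.5008291  -0.00435602  0.45386758] [0.00152963 0.24381913 0.96981952] 267.0701746473163 2.0917 [ 0.49994981 -0.07086311  0.29968448]
[(0, array([-0.42, -0.15,  1.34, -0.  ,  1.95, -0.42]))]
[ 0.4705596  -0.10478009  0.45402464] [0.00156448 0.2432198  0.96996994] 267.0701746473163 2.6417 [ 0.4699512  -0.17029898  0.29991601]
```

View pics/w.png

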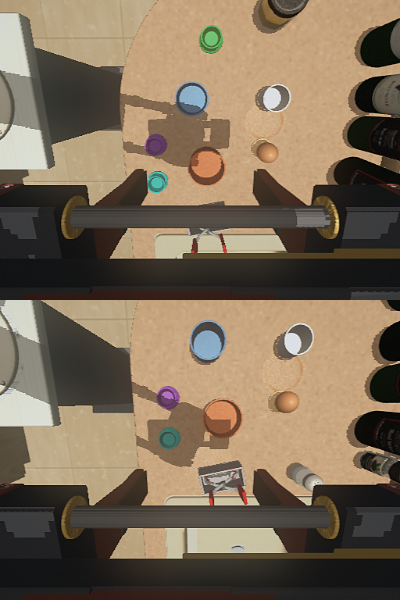

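The two wrist views, in the half-size picture, show:

| Thing | View 1 | View 2 |
|---|---|---|
| blue cup | (191,98) | (208,342) |
| white cup | (277,97) | (297,342) |
| terracotta cup | (207,165) | (222,418) |
| brown egg | (267,152) | (288,402) |
| tongs | – | (222,480) |

Next come rim circles from both views.

```bash
python3 - <<'E'
from h import *
g=dict(L=(.512,-.138,.05,.025),M=(.483,0,.05,.022),S=(.643,0,.05,.018))
D=[np.load(f"{n}.npz") for n in("w0","w1","top0","scene0")]
for k,(x,y,z,m) in g.items():
    for n,d in zip("w0 w1 top scene".split(),D):
        p=cloud(d).reshape(-1,3);q=p[(np.hypot(p[:,0]-x,p[:,1]-y)<.055)&(p[:,2]>.043)&(p[:,2]<.058)]
        if len(q)>30: print(k,n,circ(q).round(4),np.median(q[:,2]).round(4),len(q))
    # egg
rs=[]
for n,d in zip("w0 w1 top scene".split(),D):
    P=cloud(d);m=(np.hypot(P[...,0]-.635,P[...,1]+.107)<.04)&(P[...,2]>.032)&(P[...,2]<.08)
    q=P[m];f=lambda v:np.sqrt(((q[:,:2]-v[:2])**2).sum(1)/.021**2+((q[:,2]-v[2])/np.where(q[:,2]>v[2],.031,.021))**2)-1
    print("egg",n,least_squares(f,[.635,-.107,.037],loss="soft_l1",f_scale=.05).x.round(4),len(q))
    hs=cv2.cvtColor(d["frame"],cv2.COLOR_BGR2HSV)
    m=(np.hypot(P[...,0]-.515,P[...,1]+.265)<.05)&(P[...,2]>.1)&(P[...,2]<.16)&((hs[...,0]<9)|(hs[...,0]>170))&(hs[...,1]>130)
    for s in(0,1):
        r=P[m&((P[...,0]>.515)==s)]
        if len(r): print("  handle",n,s,r.mean(0).round(4),np.percentile(r,[2,98],axis=0).round(3).tolist(),len(r))
    r=P[(np.hypot(P[...,0]-.515,P[...,1]+.265)<.07)&(P[...,2]>.046)&(P[...,2]<.053)]
    if len(r)>10: print("  caddy",n,cv2.minAreaRect((r[:,:2]*1000).astype(np.float32)))
# two-view triangulation of egg/cup mask centroid
E
```

```text
L w0 [ 0.5127 -0.1396  0.0369] 0.0497 387
L w1 [ 0.5124 -0.1402  0.0368] 0.0497 399
L top [ 0.512  -0.1361  0.0369] 0.0503 135
L scene [ 0.5121 -0.1395  0.0369] 0.0488 201
M w0 [ 0.4837 -0.0031  0.0303] 0.0497 348
M w1 [ 0.4836 -0.0038  0.0304] 0.0494 442
M top [0.4831 0.0009 0.0304] 0.0509 110
M scene [ 0.4829 -0.0021  0.0305] 0.0486 181
S w0 [ 0.6429 -0.0019  0.0243] 0.0492 284
S w1 [ 0.6429 -0.0024  0.0242] 0.0487 380
S top [0.6425 0.002  0.0242] 0.0504 82
S scene [ 0.643  -0.0014  0.0243] 0.0488 115
egg w0 [ 0.637  -0.1098  0.0367] 582
  handle w0 0 [ 0.4896 -0.2672  0.1228] [[0.485, -0.282, 0.106], [0.494, -0.261, 0.14]] 112
  handle w0 1 [ 0.5412 -0.2545  0.1305] [[0.538, -0.266, 0.109], [0.546, -0.25, 0.141]] 89
  caddy w0 ((517.4281616210938, -287.2944030761719), (92.68928527832031, 20.309986114501953), 0.9525356292724609)
egg w1 [ 0.6371 -0.1096  0.0365] 677
  handle w1 0 [ 0.489  -0.2677  0.1271] [[0.485, -0.279, 0.106], [0.494, -0.262, 0.14]] 98
  handle w1 1 [ 0.5408 -0.2588  0.131 ] [[0.537, -0.272, 0.108], [0.546, -0.251, 0.14]] 156
  caddy w1 ((515.2282104492188, -268.04156494140625), (91.67137908935547, 46.205020904541016), 11.7011137008667)
egg top [ 0.6364 -0.1056  0.0375] 209
  handle top 0 [ 0.4883 -0.2694  0.1355] [[0.484, -0.279, 0.116], [0.492, -0.259, 0.142]] 32
  handle top 1 [ 0.5416 -0.2574  0.1381] [[0.538, -0.267, 0.132], [0.547, -0.248, 0.141]] 31
  caddy top ((514.577880859375, -264.144775390625), (91.74531555175781, 46.740386962890625), 11.801068305969238)
egg scene [ 0.6374 -0.1099  0.0369] 234
  handle scene 0 [ 0.4866 -0.2681  0.131 ] [[0.484, -0.282, 0.11], [0.49, -0.26, 0.142]] 41
  handle scene 1 [ 0.5403 -0.2587  0.1283] [[0.536, -0.272, 0.109], [0.547, -0.25, 0.141]] 63
  caddy scene ((514.505859375, -267.1448059082031), (92.25740814208984, 49.073753356933594), 11.305289268493652)
```

```bash
python3 - <<'E'
from bench import *
from h import *
d=np.load("w1.npz");f=d["frame"][60:200,240:460];cv2.imwrite("pics/egg.png",cv2.resize(f,None,fx=3,fy=3))
for n in("w0","w1","scene0","top0"):
    p=cloud(np.load(n+".npz")).reshape(-1,3);q=p[(abs(p[:,1]+.01)<.11)&(p[:,2]>.11)&(p[:,2]<.25)&(p[:,0]>.62)&(p[:,0]<1)];print(n,np.percentile(q[:,0],[1,5]) if len(q) else 0)
q=qd(0.)
move_to((.4834,-.003,.12),q); move_l((.4834,-.003,.051),.1); print(state()["ee_pos"],state()["ft_force"])
close(); print(state()["finger_gap"],state()["finger_force"],state()["time"])
move_l((.4834,-.003,.14),.15); s=state();print(s["finger_gap"],s["ft_force"],s["ee_pos"],s["time"])
d=get_image("wrist");np.savez("w2.npz",**d);cv2.imwrite("pics/w2.png",d["frame"])
E
```

```text
w0 [0.81998944 0.82066347]
w1 0
scene0 [0.81860388 0.82167365]
top0 0
[ 0.48385304 -0.00309336  0.05170906] [ 0.64331176  0.92220844 -0.37007391]
0.06399650944855226 30.000368815963157 4.9667
0.06370234013677022 [-0.30720266 -0.4895869  -2.21188954] [ 0.48290181 -0.00296051  0.13877803] 5.7083
```

View pics/egg.png

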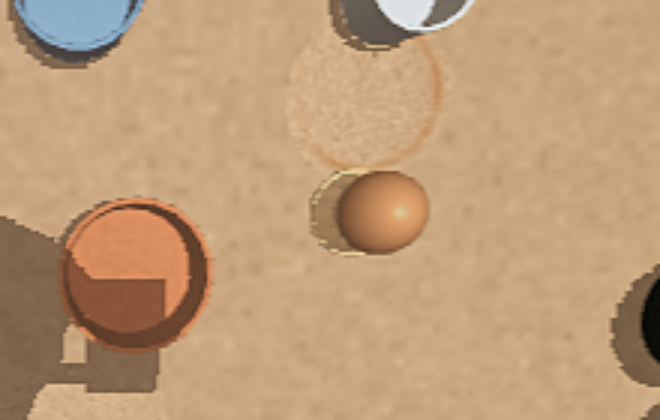

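View pics/w2.png

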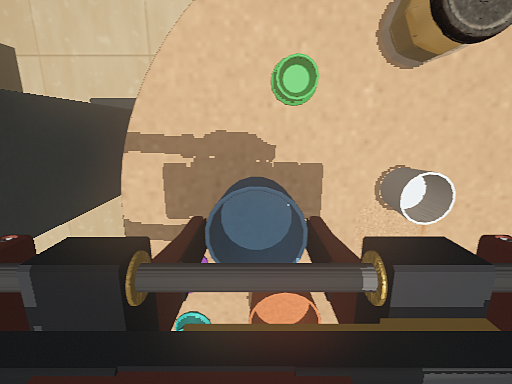

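The crop shows the brown egg at (383,212) in its wooden cup; the ring beside it is only a stain. In the wrist view the blue cup hangs level at (256,225).

```bash
python3 - <<'E'
from bench import *
from h import *
q=qd(0.);L=(.5123,-.1396)
d=np.load("w2.npz");p=cloud(d).reshape(-1,3);r=p[(np.hypot(p[:,0]-.483,p[:,1]+.003)<.05)&(p[:,2]>.125)&(p[:,2]<.15)];print("held rim",circ(r,.031),np.percentile(r[:,2],[5,50,95]))
move_to((*L,.14),q); move_l((*L,.0645),.08); s=state();print(s["ee_pos"],s["ft_force"])
gripper_open(); move_l((*L,.15),.2)
move_to((.55,-.20,.26),q)
d=get_image("wrist");np.savez("w3.npz",**d);p=cloud(d).reshape(-1,3)
r=p[(np.hypot(p[:,0]-L[0],p[:,1]-L[1])<.05)&(p[:,2]>.043)&(p[:,2]<.09)];rad=np.hypot(r[:,0]-L[0],r[:,1]-L[1])
o=r[rad>.0345];i=r[(rad<.0335)];print("outer",circ(o,.0375),np.median(o[:,2]),"inner",circ(i[i[:,2]>.056],.031),np.percentile(i[:,2],[5,50,95]),len(i),state()["time"])
E
```

```text
held rim [ 0.48322657 -0.00144463  0.03      ] [0.12658629 0.13704187 0.14712907]
[ 0.51269656 -0.1397779   0.06510551] [-0.16990226  1.00731698 -1.96036188]
outer [ 0.51318199 -0.14036989  0.03      ] 0.04975932535682487 inner [ 0.51299951 -0.13968991  0.03      ] [0.04587688 0.06114928 0.06297568] 627 9.2583
```

```bash
python3 - <<'E'
from bench import *
from h import *
q=qd(0.);L=(.5128,-.1397)
move_to((.643,-.002,.13),q); move_l((.643,-.002,.051),.1); close(); s=state();print(s["finger_gap"],s["ee_pos"])
move_l((.643,-.002,.16),.15); print(state()["finger_gap"])
move_to((*L,.16),q); move_l((*L,.0765),.08); s=state();print(s["ee_pos"],s["ft_force"])
gripper_open(); move_l((*L,.16),.2)
move_to((.55,-.20,.28),q)
d=get_image("wrist");np.savez("w4.npz",**d);p=cloud(d).reshape(-1,3)
r=p[(np.hypot(p[:,0]-L[0],p[:,1]-L[1])<.05)&(p[:,2]>.043)&(p[:,2]<.09)];rad=np.hypot(r[:,0]-L[0],r[:,1]-L[1])
for a,b,z0,z1 in((.0345,.05,.045,.054),(.028,.0335,.056,.066),(0,.0275,.068,.085)):
    o=r[(rad>a)&(rad<b)&(r[:,2]>z0)&(r[:,2]<z1)];print(circ(o),np.median(o[:,2]),len(o))
print(state()["time"]);cv2.imwrite("pics/w4.png",d["frame"])
E
```

```text
0.05061539053742474 [ 0.64314851 -0.00201167  0.05117202]
0.05060033605828137
[ 0.5132262  -0.13987752  0.07732675] [ 0.35991182 -0.34867866 -0.49442167]
[ 0.51310608 -0.1403727   0.03685639] 0.04976555405058904 432
[ 0.51294306 -0.13961511  0.03032362] 0.06181805502933717 394
[ 0.51349739 -0.13956502  0.02415325] 0.07380743391084453 279
16.7083
```

View pics/w4.png

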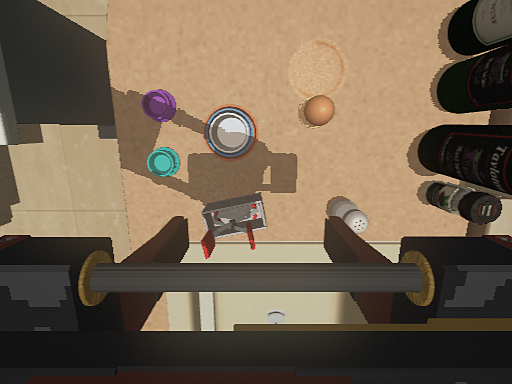

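The three cups are nested, with rims at 49.8, 61.8 and 73.8 mm in the wrist view around (230,132). Now I go to the tongs at (235,218) and see where `close()` leaves the handles.

```bash
python3 - <<'E'
from bench import *
from h import *
q=qd(.2);T=(.5148,-.2675)
move_to((*T,.20),q); move_l((*T,.114),.15); s=state();print(s["ee_pos"],s["ft_force"],s["finger_gap"])
close(); s=state();print(s["finger_gap"],s["finger_force"],s["ft_force"],s["time"])
E
```

```text
[ 0.51564192 -0.26744585  0.11562644] [ 0.90784031 -0.4651459  -0.1977545 ] 0.08797999687745339
0.04426883625069014 30.962538085877895 [-2.6840309   1.28736902 24.37360896] 18.8083
```

`close()` with no arguments squeezes the handles to 44 mm, too narrow to pass over the egg. The signature takes arguments, so I'll check whether it accepts an opening while the tongs are still safe in the caddy.

```bash
python3 - <<'E'
from bench import *
from h import *
gripper_open(); print(state()["time"])
try:
    print(close(0.055))
except BaseException as e: print(type(e),e)
s=state();print(s["finger_gap"],s["finger_force"],s["ft_force"],s["ee_pos"],s["time"])
E
```

```text
19.6333
<class 'TypeError'> too many positional arguments
0.08769993168142573 0.0 [-0.38003646 -0.13757771 -0.52113291] [ 0.5147523  -0.26750154  0.11386967] 19.6333
```

The argument was rejected, so I stay with the documented calls. The plan is to carry the tongs open by one handle plate, which leaves the spring unsqueezed, then stand them astride the egg on two spare egg cups. Then I regrip across both handles and close on the egg. First I measure the spare cups.

```bash
python3 - <<'E'
from h import *
D={n:np.load(n+".npz") for n in("w0","w1","w2","w4","scene0","top0")}
hue=dict(green=(45,75),purple=(125,158),teal=(82,98))
for k,(a,b) in hue.items():
    Q=[]
    for n,d in D.items():
        hs=cv2.cvtColor(d["frame"],cv2.COLOR_BGR2HSV);P=cloud(d)
        m=(hs[...,0]>a)&(hs[...,0]<b)&(hs[...,1]>110)&(P[...,2]<.05)&(P[...,2]>.002)&(P[...,0]>.3)&(P[...,0]<.8)&(abs(P[...,1])<.3)
        q=P[m]
        if len(q)<40: continue
        zt=np.percentile(q[:,2],97);t=q[q[:,2]>zt-.004];c=circ(t);print(k,n,"zt %.4f"%zt,c.round(4),len(t))
        if n!="top0":Q.append(np.c_[np.hypot(q[:,0]-c[0],q[:,1]-c[1]),q[:,2]])
    Q=np.vstack(Q);print("  r(z) outer:",[(z,*np.percentile(Q[abs(Q[:,1]-z/1000)<.0015,0],[10,95]).round(4)) for z in(3,6,10,14,18,22,25) if (abs(Q[:,1]-z/1000)<.0015).sum()>5])
f=D["scene0"]["frame"];cv2.imwrite("pics/d.png",np.hstack([cv2.resize(f[y-22:y+22,x-28:x+28],None,fx=6,fy=6,interpolation=2) for x,y in((335,218),(246,178))]))
E
```

```text
green w0 zt 0.0257 [0.5208 0.109  0.0179] 180
green w2 zt 0.0257 [0.5212 0.1095 0.0176] 364
green scene0 zt 0.0270 [0.5202 0.1097 0.018 ] 76
green top0 zt 0.0276 [0.5203 0.1124 0.0178] 40
  r(z) outer: [(3, np.float64(0.0193), np.float64(0.0233)), (6, np.float64(0.0174), np.float64(0.0228)), (10, np.float64(0.0083), np.float64(0.0184)), (14, np.float64(0.0071), np.float64(0.0139)), (18, np.float64(0.0138), np.float64(0.0158)), (22, np.float64(0.0156), np.float64(0.0179)), (25, np.float64(0.0169), np.float64(0.0198))]
purple w0 zt 0.0266 [ 0.4037 -0.0996  0.0189] 31
purple w1 zt 0.0261 [ 0.4024 -0.1007  0.0184] 47
purple w4 zt 0.0260 [ 0.4028 -0.1005  0.0185] 70
purple scene0 zt 0.0264 [ 0.4017 -0.0996  0.0177] 65
purple top0 zt 0.0268 [ 0.4023 -0.0962  0.0176] 47
  r(z) outer: [(3, np.float64(0.0193), np.float64(0.0232)), (6, np.float64(0.0172), np.float64(0.0226)), (10, np.float64(0.0116), np.float64(0.0191)), (14, np.float64(0.0063), np.float64(0.0156)), (18, np.float64(0.0062), np.float64(0.0169)), (22, np.float64(0.0158), np.float64(0.0199)), (25, np.float64(0.0172), np.float64(0.0199))]
teal w0 zt 0.0260 [ 0.4024 -0.1854  0.018 ] 117
teal w1 zt 0.0261 [ 0.4023 -0.1857  0.0187] 66
teal w2 zt 0.0095 [ 0.4029 -0.1891  0.0199] 154
teal w4 zt 0.0261 [ 0.4025 -0.1858  0.0182] 135
teal scene0 zt 0.0271 [ 0.4015 -0.1853  0.018 ] 48
teal top0 zt 0.0267 [ 0.4023 -0.1807  0.0174] 40
  r(z) outer: [(3, np.float64(0.0196), np.float64(0.0267)), (6, np.float64(0.0171), np.float64(0.0244)), (10, np.float64(0.0081), np.float64(0.0194)), (14, np.float64(0.0043), np.float64(0.0134)), (18, np.float64(0.0097), np.float64(0.0169)), (22, np.float64(0.0154), np.float64(0.0196)), (25, np.float64(0.0171), np.float64(0.0197))]
```

View pics/d.png

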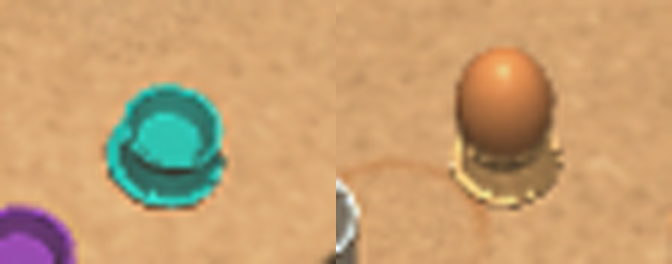

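```bash
python3 - <<'E'
from bench import *
from h import *
q=qd(0.)
move_l((.5148,-.2675,.20),.3)
A=(.4025,-.1856);B=(.637,-.1597)
move_to((*A,.12),q); move_l((*A,.022),.15); close(); s=state();print(s["finger_gap"],s["ft_force"],s["time"])
move_l((*A,.03),.05); s=state();print(s["finger_gap"],s["ft_force"],s["ee_pos"])
if abs(s["ft_force"][2])<12 and .036<s["finger_gap"]<.045:
    move_l((*A,.13),.25); move_to((*B,.13),q); move_l((*B,.0235),.15); s=state();print(s["finger_gap"],s["ft_force"],s["ee_pos"])
    gripper_open(); move_l((*B,.13),.3)
d=get_image("wrist");np.savez("w5.npz",**d);cv2.imwrite("pics/w5.png",d["frame"])
hs=cv2.cvtColor(d["frame"],cv2.COLOR_BGR2HSV);P=cloud(d);m=(hs[...,0]>82)&(hs[...,0]<98)&(hs[...,1]>110)&(P[...,2]>.021)&(P[...,2]<.04)
print(m.sum(),circ(P[m]) if m.sum()>20 else 0,state()["time"])
E
```

```text
0.03808185896245964 [-3.37342592  0.65708949  3.42201104] 22.4
0.0377646354349567 [  7.86782648  -1.06907574 -21.00096015] [ 0.40193022 -0.18428233  0.02591676]
1040 [ 0.40240932 -0.18449586  0.01766626] 22.7583
```

The spare cup resisted 21 N and stayed put, so it is fixed and that idea is out. I let it go and take a closer look at the tongs' shape.

```bash
python3 - <<'E'
from bench import *
from h import *
gripper_open(); move_l((.4025,-.1856,.12),.3); 
move_to((.47,-.33,.20),qd(0.))
d=get_image("wrist");np.savez("w6.npz",**d)
P=cloud(d);K,V=d["camera_matrix"],d["view"]
c=V[:3,:3]@np.array([.515,-.267,.09])+V[:3,3];u=int(K[0,2]+K[0,0]*c[0]/-c[2]);v=int(K[1,2]+K[1,1]*c[1]/c[2]);print(u,v,state()["time"])
f=d["frame"];y0=max(0,min(384-110,v-55));x0=max(0,min(512-130,u-65))
a=cv2.resize(f[y0:y0+110,x0:x0+130],(520,440),interpolation=2)
s=np.load("scene0.npz")["frame"];b=cv2.resize(s[128:194,296:352],(280,330),interpolation=2)
o=np.zeros((440,800,3),np.uint8);o[:,:520]=a;o[:330,520:]=b;cv2.imwrite("pics/t.png",o)
E
```

```text
303 132 24.9
```

View pics/t.png

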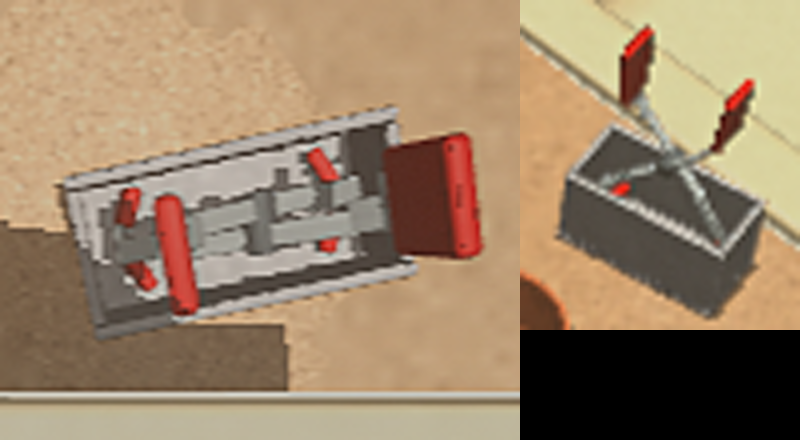

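The red plates sit on thin crossing arms with a narrow neck at the pivot, seen at (260,220) in the crop. Gripping across that neck with the tool tilted 45° leaves the 30 N only a short lever against the spring. The jaws then close only lightly and can be eased down over the egg's tip without regripping. I check reachability.

```bash
cat >> h.py <<'E'
from scipy.spatial.transform import Rotation as R
C=.005   # grip centre behind the TCP
def tilt(yaw,flip=1,phi=np.pi/4):
    "tool z = cos(phi)*(cos yaw,sin yaw) - sin(phi) up; closing axis horizontal"
    z=np.array([np.cos(phi)*np.cos(yaw),np.cos(phi)*np.sin(yaw),-np.sin(phi)])
    y=flip*np.array([-np.sin(yaw),np.cos(yaw),0]);x=np.cross(y,z)
    q=R.from_matrix(np.stack([x,y,z],1)).as_quat();return [float(v) for v in (q[3],*q[:3])],z
def tcp(c,z): return tuple(float(v) for v in np.array(c)+C*z)
E
python3 - <<'E'
from bench import *
from h import *
T=(.5148,-.2675);E=(.637,-.1097);L=(.513,-.1397)
def ik(xy,z,yaw,fl,back=0):
    q,a=tilt(yaw,fl);j=inverse_kinematics(tcp(np.array([*xy,z])-back*a,a),q);return j
for yaw in np.radians([-78.5,101.5]):
  for fl in(1,-1):
    js=[ik(T,.073,yaw,fl,b) for b in(0,.07)]+[ik(T,.16,yaw,fl)]
    print("caddy",np.degrees(yaw),fl,[None if j is None else j.round(2) for j in js])
for fl in(1,-1):
  for nm,xy,zz in(("egg",E,(.102,.16)),("cup",L,(.20,))):
    print(nm,fl,[(d,ik(xy,zz[0],np.radians(d),fl).round(1).tolist()) for d in range(-180,180,15) if all(ik(xy,z,np.radians(d),fl) is not None for z in zz)])
E
```

```text
caddy -78.5 1 [array([-0.15, -0.15,  1.94, -0.81,  1.17, -0.09]), array([-0.04, -0.24,  1.92, -0.79,  1.32, -0.09]), array([-0.15, -0.23,  1.85, -0.76,  1.3 , -0.22])]
caddy -78.5 -1 [None, None, None]
caddy 101.5 1 [array([-0.77,  0.59,  1.09,  0.48,  2.1 ,  2.28]), array([-0.81,  0.67,  0.88,  0.5 ,  2.23,  2.31]), array([-0.77,  0.54,  1.  ,  0.52,  2.22,  2.36])]
caddy 101.5 -1 [array([-0.77,  0.59,  1.09,  0.48,  2.1 , -0.87]), array([-0.81,  0.67,  0.88,  0.5 ,  2.23, -0.83]), array([-0.77,  0.54,  1.  ,  0.52,  2.22, -0.79])]
egg 1 [(-180, [-0.2, 1.0, 0.4, -0.2, 2.5, 1.3]), (-165, [-0.1, 0.9, 0.5, -0.4, 2.4, 1.0]), (-150, [-0.0, 0.8, 0.7, -0.5, 2.3, 0.8]), (-135, [0.0, 0.7, 0.8, -0.6, 2.1, 0.6]), (-120, [0.1, 0.6, 1.0, -0.7, 1.9, 0.5]), (-105, [0.1, 0.5, 1.2, -0.7, 1.8, 0.3]), (-90, [0.1, 0.3, 1.4, -0.8, 1.6, 0.2]), (-75, [0.1, 0.1, 1.6, -0.8, 1.4, 0.0]), (-60, [0.1, -0.0, 1.8, -0.8, 1.2, -0.2]), (-45, [0.1, -0.2, 1.9, -0.7, 1.0, -0.5]), (-30, [-0.1, -0.3, 2.0, -0.5, 0.8, -0.9]), (-15, [-0.2, -0.4, 2.1, -0.1, 0.7, -1.5]), (0, [-0.4, -0.4, 2.1, 0.4, 0.7, -2.1]), (15, [-0.5, -0.
[... 1893 characters left out ...]
]), (-150, [-0.1, 0.4, 1.1, -0.5, 2.3, -2.4]), (-135, [-0.0, 0.3, 1.2, -0.6, 2.1, -2.6]), (-45, [-0.0, -0.6, 2.1, -0.6, 1.2, 2.4]), (-30, [-0.2, -0.8, 2.1, -0.3, 1.0, 2.0]), (-15, [-0.4, -0.8, 2.2, 0.1, 1.0, 1.4]), (0, [-0.6, -0.8, 2.1, 0.4, 1.1, 0.9]), (15, [-0.7, -0.6, 2.1, 0.7, 1.3, 0.5]), (30, [-0.8, -0.5, 2.0, 0.8, 1.4, 0.2]), (45, [-0.8, -0.3, 1.8, 0.8, 1.6, 0.0]), (60, [-0.8, -0.1, 1.7, 0.8, 1.8, -0.2]), (75, [-0.7, 0.1, 1.5, 0.7, 1.9, -0.3]), (90, [-0.7, 0.2, 1.3, 0.7, 2.1, -0.5]), (105, [-0.6, 0.3, 1.2, 0.6, 2.2, -0.7]), (120, [-0.5, 0.4, 1.1, 0.5, 2.3, -0.9]), (135, [-0.5, 0.5, 1.0, 0.3, 2.4, -1.1]), (150, [-0.4, 0.6, 0.9, 0.1, 2.5, -1.4]), (165, [-0.3, 0.6, 0.9, -0.1, 2.5, -1.6])]
```

Everything is reachable from the sink side at one constant yaw of 101.5°. I grip the neck and lift.

```bash
python3 - <<'E'
from bench import *
from h import *
d=np.load("w6.npz");P=cloud(d);hs=cv2.cvtColor(d["frame"],cv2.COLOR_BGR2HSV)
m=(np.hypot(P[...,0]-.515,P[...,1]+.265)<.05)&(P[...,2]>.137)&(P[...,2]<.16)&((hs[...,0]<9)|(hs[...,0]>170))&(hs[...,1]>130)
e=[P[m&((P[...,0]>.515)==s)].mean(0) for s in(0,1)];print("tops",e,"mid",(e[0]+e[1])/2,np.degrees(np.arctan2(*(e[1]-e[0])[1::-1])))
q,a=tilt(np.radians(101.5),-1);T=np.array([.5148,-.2675,.073])
j0=state()["joint_pos"];move_to((.47,-.40,.26),qd(0.))
move_to(tcp(T-.09*a,a),q); move_l(tcp(T,a),.08); s=state();print(s["ee_pos"],tcp(T,a),s["ft_force"],s["time"])
close(); s=state();print(s["finger_gap"],s["finger_force"],s["ft_force"],s["time"])
d=get_image("wrist");np.savez("w7.npz",**d);cv2.imwrite("pics/w7.png",d["frame"])
E
```

```text
tops [array([ 0.48981904, -0.27249807,  0.13889056]), array([ 0.5445184 , -0.26107191,  0.13870872])] mid [ 0.51716872 -0.26678499  0.13879964] 11.798864842747799
[ 0.51426964 -0.26445973  0.06996319] (0.5140951279081123, -0.26403544298155196, 0.06946446609406726) [-0.28389454 -0.78080707  0.16558961] 27.325
0.018959155315149655 27.723218439223274 [-2.07747101  0.83838904  7.70288994] 28.45
```

```bash
python3 - <<'E'
from bench import *
from h import *
q,a=tilt(np.radians(101.5),-1);T=np.array([.5148,-.2675,.073])
move_l(tcp(T+[0,0,.11],a),.1); s=state();print(s["finger_gap"],s["finger_force"],s["ft_force"],s["ee_pos"],s["time"])
out=[]
for n in("scene","wrist","top"):
    d=get_image(n);np.savez(f"l_{n}.npz",**d);P=cloud(d);hs=cv2.cvtColor(d["frame"],cv2.COLOR_BGR2HSV)
    m=((hs[...,0]<9)|(hs[...,0]>170))&(hs[...,1]>130)&(np.hypot(P[...,0]-.515,P[...,1]+.267)<.08)&(P[...,2]>.08)&(P[...,2]<.30)
    k,l,st,c=cv2.connectedComponentsWithStats(m.astype(np.uint8))
    for i in range(1,k):
        if st[i,4]>6: r=P[l==i];print(n,st[i,4],c[i].round(),r.mean(0).round(4),np.percentile(r,[3,97],axis=0).round(3).tolist())
f=np.load("l_scene.npz")["frame"][50:200,256:396];g=np.load("l_wrist.npz")["frame"]
o=np.zeros((450,1020,3),np.uint8);o[:,:420]=cv2.resize(f,(420,450),interpolation=2);o[:,420:]=cv2.resize(g,(600,450));cv2.imwrite("pics/l.png",cv2.resize(o,(800,353)))
E
```

```text
0.014302195333369752 26.38919033657885 [ 0.33468083 -0.75457327 -0.74614759] [ 0.51393423 -0.26388191  0.17849754] 29.75
scene 231 [357.  79.] [ 0.5215 -0.3373  0.2842] [[0.494, -0.346, 0.276], [0.544, -0.327, 0.294]]
scene 99 [331. 110.] [ 0.5252 -0.2651  0.2336] [[0.517, -0.291, 0.207], [0.535, -0.246, 0.256]]
scene 143 [341. 115.] [ 0.4987 -0.2698  0.2338] [[0.492, -0.298, 0.2], [0.511, -0.251, 0.256]]
scene 10 [334. 133.] [ 0.5006 -0.2576  0.1861] [[0.498, -0.26, 0.181], [0.503, -0.256, 0.191]]
scene 14 [326. 140.] [ 0.532  -0.2764  0.1229] [[0.53, -0.281, 0.118], [0.536, -0.272, 0.127]]
scene 9 [321. 145.] [ 0.5287 -0.2573  0.1228] [[0.527, -0.261, 0.116], [0.532, -0.254, 0.126]]
scene 13 [332. 151.] [ 0.498  -0.2623  0.1212] [[0.496, -0.268, 0.115], [0.502, -0.258, 0.126]]
wrist 1343 [281. 175.] [ 0.5248 -0.2634  0.247 ] [[0.519, -0.27, 0.225], [0.531, -0.248, 0.256]]
wrist 1252 [219. 176.] [ 0.5008 -0.2685  0.2472] [[0.497, -0.276, 0.225], [0.504, -0.252, 0.255]]
wrist 9 [237. 227.] [ 0.5043 -0.2657  0.1949] [[0.503, -0.267, 0.193], [0.506, -0.264, 0.196]]
wrist 12 [283. 228.]
[... 606 characters left out ...]
-0.314, 0.246], [0.451, -0.312, 0.249]]
wrist 20 [477. 260.] [ 0.5927 -0.2841  0.2477] [[0.592, -0.285, 0.246], [0.593, -0.283, 0.249]]
wrist 11 [241. 295.] [ 0.5077 -0.2881  0.1176] [[0.507, -0.289, 0.115], [0.508, -0.287, 0.121]]
top 364 [402. 208.] [ 0.5191 -0.3357  0.2855] [[0.494, -0.345, 0.278], [0.541, -0.326, 0.295]]
top 85 [354. 206.] [ 0.5252 -0.2615  0.2406] [[0.517, -0.287, 0.213], [0.535, -0.242, 0.257]]
top 8 [339. 209.] [ 0.5264 -0.2492  0.16  ] [[0.523, -0.256, 0.122], [0.532, -0.244, 0.185]]
top 89 [357. 219.] [ 0.5008 -0.2677  0.2379] [[0.493, -0.294, 0.203], [0.508, -0.247, 0.257]]
top 12 [343. 222.] [ 0.4988 -0.255   0.17  ] [[0.496, -0.263, 0.124], [0.502, -0.25, 0.187]]
```

View pics/l.png

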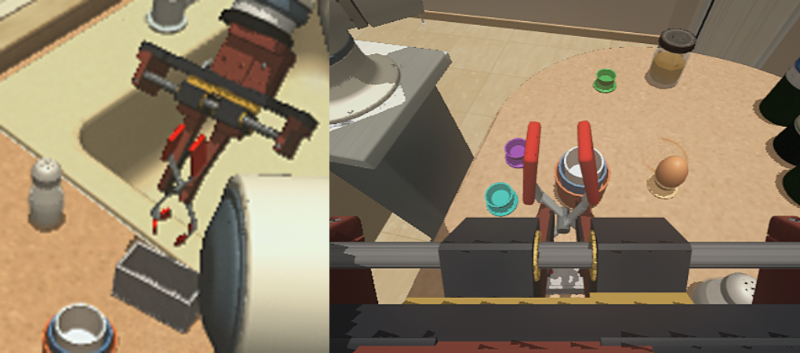

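The tongs hang upright in the grip with the jaws lightly closed: handles at wrist (532,165) and (586,165) in the picture, pads at scene (160,225) and (182,240). Now I go over the egg and ease down in small steps, watching the force.

```bash
cat > wedge.py <<'E'
from bench import *
from h import *
import sys
q,a=tilt(np.radians(101.5),-1);X,Y=.6375,-.1067
z0,z1,lim=map(float,sys.argv[1:4])
for z in np.arange(z0,z1-1e-6,-.003):
    move_l((X,Y,float(z)),.03);s=state();f=s["ft_force"]
    print("%.4f ee %.4f gap %.4f F"%(z,s["ee_pos"][2],s["finger_gap"]),f.round(1),round(s["time"],1))
    if np.linalg.norm(f)>lim: print("STOP");break
E
python3 - <<'E'
from bench import *
from h import *
q,a=tilt(np.radians(101.5),-1)
move_l((.5141,-.264,.20),.2);move_l((.6375,-.1067,.20),.2);move_l((.6375,-.1067,.132),.12)
s=state();print(s["ee_pos"],s["ft_force"],s["finger_gap"],s["time"])
d=get_image("scene");P=cloud(d);hs=cv2.cvtColor(d["frame"],cv2.COLOR_BGR2HSV);np.savez("e0.npz",**d)
w=get_image("wrist");np.savez("e0w.npz",**w);t=get_image("top")
for n,d in(("s",d),("w",w),("t",t)):
    P=cloud(d);hs=cv2.cvtColor(d["frame"],cv2.COLOR_BGR2HSV)
    m=((hs[...,0]<7)|(hs[...,0]>170))&(hs[...,1]>150)&(np.hypot(P[...,0]-.637,P[...,1]+.11)<.05)&(P[...,2]>.06)&(P[...,2]<.25)
    k,l,st,c=cv2.connectedComponentsWithStats(m.astype(np.uint8))
    for i in range(1,k):
        if st[i,4]>6: r=P[l==i];print(n,st[i,4],r.mean(0).round(4),np.percentile(r,[3,97],axis=0).round(3).tolist())
E
python3 wedge.py .129 .120 35
```

```text
[ 0.63756003 -0.10663873  0.13217934] [ 0.26477355 -0.39229737 -0.12363235] 0.014451764866942014 32.0167
s 237 [ 0.6328 -0.1094  0.1892] [[0.616, -0.138, 0.163], [0.66, -0.089, 0.21]]
s 17 [ 0.6559 -0.1197  0.0765] [[0.654, -0.125, 0.07], [0.658, -0.115, 0.081]]
s 10 [ 0.6511 -0.0992  0.0763] [[0.647, -0.103, 0.073], [0.657, -0.096, 0.08]]
s 15 [ 0.6222 -0.1064  0.0735] [[0.618, -0.111, 0.066], [0.628, -0.102, 0.079]]
w 1201 [ 0.6485 -0.1057  0.2023] [[0.643, -0.113, 0.18], [0.655, -0.091, 0.21]]
w 1059 [ 0.6242 -0.1105  0.2024] [[0.621, -0.119, 0.179], [0.628, -0.095, 0.21]]
w 8 [ 0.6479 -0.1121  0.197 ] [[0.648, -0.113, 0.195], [0.648, -0.112, 0.199]]
w 8 [ 0.632  -0.131   0.0714] [[0.632, -0.132, 0.069], [0.632, -0.13, 0.075]]
t 27 [ 0.6444 -0.0984  0.2086] [[0.641, -0.108, 0.195], [0.649, -0.089, 0.213]]
t 79 [ 0.6255 -0.1053  0.1857] [[0.616, -0.119, 0.081], [0.655, -0.094, 0.212]]
0.1290 ee 0.1294 gap 0.0145 F [-1.1 -0.2  0.6] 32.4
0.1260 ee 0.1258 gap 0.0153 F [-1.7  1.9  1.6] 32.7
0.1230 ee 0.1226 gap 0.0152 F [-2.1  1.4  1.7] 32.9
0.1200 ee 0.1196 gap 0.0157 F [-3.7  1.2  1.4] 33.2
```

The jaws are opening over the tip at only 2–4 N, so I continue.

```bash
python3 wedge.py .117 .105 30; python3 - <<'E'
from bench import *
from h import *
for n in("scene","wrist"):
    d=get_image(n);np.savez(f"e1_{n}.npz",**d);P=cloud(d);hs=cv2.cvtColor(d["frame"],cv2.COLOR_BGR2HSV)
    m=(hs[...,0]>7)&(hs[...,0]<18)&(hs[...,1]>110)&(np.hypot(P[...,0]-.637,P[...,1]+.11)<.035)&(P[...,2]>.03)&(P[...,2]<.09);qq=P[m]
    f=lambda v:np.sqrt(((qq[:,:2]-v[:2])**2).sum(1)/.021**2+((qq[:,2]-v[2])/np.where(qq[:,2]>v[2],.031,.021))**2)-1
    print(n,len(qq),least_squares(f,[.637,-.11,.037],loss="soft_l1",f_scale=.05).x.round(4),np.percentile(qq,[2,98],axis=0).round(3).tolist())
    m=((hs[...,0]<7)|(hs[...,0]>170))&(hs[...,1]>150)&(np.hypot(P[...,0]-.637,P[...,1]+.11)<.05)&(P[...,2]>.02)&(P[...,2]<.25)
    k,l,st,c=cv2.connectedComponentsWithStats(m.astype(np.uint8))
    for i in range(1,k):
        if st[i,4]>8: r=P[l==i];print(n,st[i,4],r.mean(0).round(4),np.percentile(r,[3,97],axis=0).round(3).tolist())
E
```

```text
0.1170 ee 0.1173 gap 0.0153 F [-2.7  1.7  3.8] 33.4
0.1140 ee 0.1149 gap 0.0164 F [-5.   3.   5.9] 33.7
0.1110 ee 0.1123 gap 0.0164 F [-6.9  3.2  6.2] 33.9
0.1080 ee 0.1093 gap 0.0166 F [-6.6  5.2  7.3] 34.2
0.1050 ee 0.1061 gap 0.0168 F [-7.4  5.9  7.1] 34.4
scene 223 [ 0.6375 -0.1099  0.0368] [[0.614, -0.121, 0.034], [0.657, -0.089, 0.068]]
scene 63 [ 0.6497 -0.0975  0.1704] [[0.646, -0.108, 0.154], [0.655, -0.089, 0.184]]
scene 38 [ 0.6565 -0.1246  0.1449] [[0.652, -0.134, 0.133], [0.664, -0.115, 0.152]]
scene 120 [ 0.6171 -0.1121  0.1625] [[0.61, -0.138, 0.134], [0.65, -0.097, 0.182]]
scene 11 [ 0.6552 -0.0954  0.0519] [[0.651, -0.1, 0.047], [0.66, -0.092, 0.055]]
scene 15 [ 0.6132 -0.1039  0.0507] [[0.61, -0.108, 0.044], [0.616, -0.1, 0.055]]
wrist 519 [ 0.6373 -0.1092  0.0361] [[0.627, -0.13, 0.036], [0.652, -0.095, 0.067]]
wrist 1110 [ 0.6534 -0.105   0.1753] [[0.648, -0.112, 0.152], [0.658, -0.09, 0.182]]
wrist 1091 [ 0.6179 -0.1126  0.1741] [[0.614, -0.121, 0.15], [0.621, -0.097, 0.182]]
wrist 10 [ 0.6504 -0.1008  0.1631] [[0.65, -0.101, 0.16], [0.651, -0.1, 0.166]]
```

The egg is still upright in its place, with the pads about 12 mm above its widest part. I finish the descent, then do a slow lift.

```bash
python3 wedge.py .102 .093 35; python3 - <<'E'
from bench import *
from h import *
X,Y=.6375,-.1067
def look(tag,z):
  for n in("scene","wrist"):
    d=get_image(n);np.savez(f"{tag}_{n}.npz",**d);P=cloud(d);hs=cv2.cvtColor(d["frame"],cv2.COLOR_BGR2HSV)
    m=(hs[...,0]>7)&(hs[...,0]<18)&(hs[...,1]>110)&(np.hypot(P[...,0]-.637,P[...,1]+.11)<.035)&(P[...,2]>z)&(P[...,2]<z+.06);qq=P[m]
    print(n,len(qq),np.percentile(qq,[2,98],axis=0).round(3).tolist() if len(qq) else 0)
    r=P[((hs[...,0]<7)|(hs[...,0]>170))&(hs[...,1]>150)&(np.hypot(P[...,0]-.637,P[...,1]+.11)<.05)&(P[...,2]>z-.01)&(P[...,2]<z+.25)]
    print("  red z",np.percentile(r[:,2],[1,5,97]).round(3))
look("e2",.03)
move_l((X,Y,.103),.03);s=state();print(s["finger_gap"],s["ft_force"].round(1),s["ee_pos"],s["time"]);look("e3",.03)
E
```

```text
0.1020 ee 0.1027 gap 0.0170 F [-7.2  4.4  5.9] 34.8
0.0990 ee 0.0995 gap 0.0170 F [-7.5  6.1  5.3] 35.0
0.0960 ee 0.0964 gap 0.0173 F [-7.1  5.5  5. ] 35.3
0.0930 ee 0.0935 gap 0.0170 F [-7.7  6.4  5.4] 35.5
scene 212 [[0.613, -0.119, 0.032], [0.649, -0.09, 0.071]]
  red z [0.035 0.039 0.17 ]
wrist 463 [[0.629, -0.13, 0.036], [0.65, -0.098, 0.068]]
  red z [0.136 0.14  0.17 ]
0.01697451167849455 [ 0.2  0.  -0.8] [ 0.63790838 -0.10719798  0.10268228] 36.1
scene 202 [[0.616, -0.12, 0.037], [0.655, -0.095, 0.075]]
  red z [0.043 0.05  0.179]
wrist 602 [[0.63, -0.136, 0.047], [0.654, -0.101, 0.076]]
  red z [0.146 0.149 0.179]
```

The egg rises with the tongs: its tip went from 68 to 76 mm and the push on the cup is gone. I lift, carry and check.

```bash
python3 - <<'E'
from bench import *
from h import *
move_l((.6375,-.1067,.19),.06);hold(.3);s=state();print(s["finger_gap"],s["ft_force"].round(1),s["time"])
move_l((.5138,-.1366,.19),.05);hold(.4);s=state();print(s["finger_gap"],s["ft_force"].round(1),s["ee_pos"],s["time"])
for n in("scene","wrist","top"):
    d=get_image(n);np.savez(f"f_{n}.npz",**d);P=cloud(d);hs=cv2.cvtColor(d["frame"],cv2.COLOR_BGR2HSV)
    m=(hs[...,0]>7)&(hs[...,0]<18)&(hs[...,1]>110)&(np.hypot(P[...,0]-.513,P[...,1]+.14)<.045)&(P[...,2]>.1)&(P[...,2]<.18);q=P[m]
    f=lambda v:np.sqrt(((q[:,:2]-v[:2])**2).sum(1)/.021**2+((q[:,2]-v[2])/np.where(q[:,2]>v[2],.031,.021))**2)-1
    if len(q)>20: print(n,len(q),"egg",least_squares(f,[.513,-.14,.13],loss="soft_l1",f_scale=.05).x.round(4),np.percentile(q[:,2],[2,98]).round(3))
    r=P[(np.hypot(P[...,0]-.513,P[...,1]+.14)<.03)&(P[...,2]>.068)&(P[...,2]<.08)]
    if len(r)>20: print("  cup rim",circ(r,.0255)[:2].round(4),np.median(r[:,2]).round(4),len(r))
f=np.load("f_scene.npz")["frame"][90:240,200:400];cv2.imwrite("pics/f.png",cv2.resize(f,(800,600),interpolation=2))
E
```

```text
0.01719355192728235 [-0.1  0.1 -0.2] 38.1
0.017302685148343492 [-0.3 -0.4 -1.9] [ 0.51380845 -0.13661391  0.19000776] 41.1917
scene 262 egg [ 0.516  -0.1454  0.1323] [0.124 0.163]
  cup rim [ 0.5128 -0.1389] 0.0727 121
wrist 585 egg [ 0.5164 -0.1454  0.132 ] [0.136 0.163]
  cup rim [ 0.5132 -0.1385] 0.0738 150
top 71 egg [ 0.5164 -0.142   0.1335] [0.145 0.164]
  cup rim [ 0.5131 -0.1367] 0.0738 35
```

View pics/f.png

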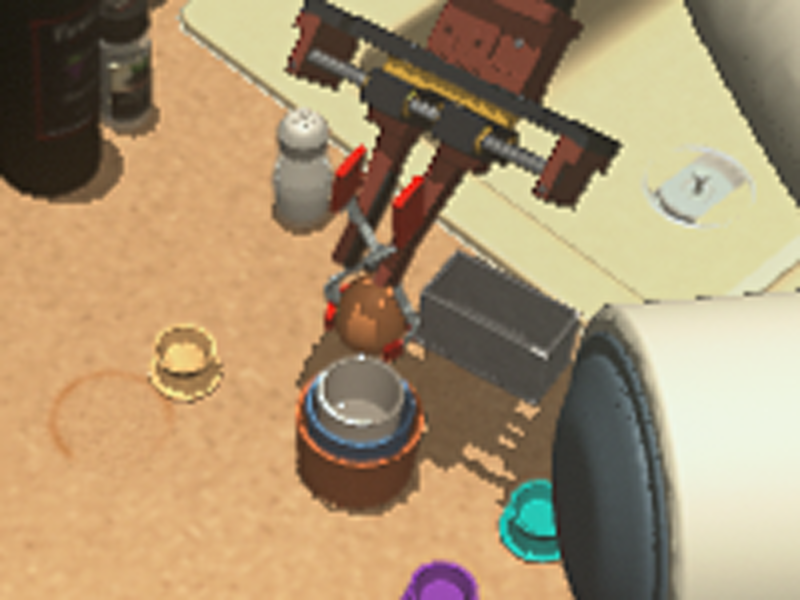

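The egg hangs in the jaws at (370,315) over the white cup at (360,385); the wooden cup at (185,360) is empty. It is 6 mm off centre, so I nudge it, let it settle and hand in.

```bash
python3 - <<'E'
from bench import *
move_l((.5108,-.1306,.19),.03);hold(.6);s=state();print(s["ee_pos"],s["finger_gap"],abs(s["dq"]).max(),s["time"])
print(job_done())
E
```

```text
[ 0.51079548 -0.1306262   0.18996114] 0.017042474102948665 0.0013409927426906818 42.3167
the job is handed in; nothing more can be done
None
```

I handed the job in at 42 s: the cups are nested and the tongs hold the egg about 4 cm above the white cup, but `job_done()` returned no verdict. I gripped the tongs at their pivot neck, not the red plates, because a full `close()` there shuts the jaws too far to pass the egg. I also tried one undocumented `close(0.055)` (rejected) and pulled at about 21 N on the teal spare cup, which is fixed and shifted at most about 1 mm.

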